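# Load the spinner and click its guard shut

## Task

Take the red-capped tube from the rack and stand it, right down, in the spinner bucket straight across the rotor from the grey-capped tube. Then push the sliding guard shut by its orange tab until the catch clicks and holds it, without forcing it (no more than 22 N), and let go; leave everything else where it is.

Things in the scene. Friction and masses are not known exactly. Their poses are not given: they have to be found in the camera images.
- tube: the tube to load: opaque white tube, 16 mm diameter, 90 mm long, 25 g, half-round foot (8 mm radius), red cap 17 mm diameter over its top 20 mm. Origin at the centre of its foot, z up along the tube. Starts upright in one of the rack's four holes, 45 mm of it standing out above the rack
- tube_green: bystander in the rack: same tube with a green cap; leave it in the rack
- tube_yellow: bystander in the rack: same tube with a yellow cap; leave it in the rack
- tube_white: the counterweight tube already standing in one rotor bucket: same size, grey cap; leave it there
- rack: blue tube rack, a fixed block 170 x 60 x 60 mm (x, y, z), origin at the centre of its underside; four 18.5 mm square holes, 45 mm deep, in a row along its x at -60, -20, 20 and 60 mm; three hold tubes, one is empty
- machine: white benchtop tube spinner, fixed, 220 (its x) x 355 (its y) x 146 mm high, origin at the centre of its underside, its front (display) to its -x. A round loading well of 138 mm diameter opens in its top, centred 60 mm to its -y. A black latch housing, its top 162 mm above the table, bridges the guard at its -y end, 190 mm wide in x, from y = -133 to -177 mm
- rotor: black rotor in the well, does not turn, origin on the rotor axis at the well's floor, 45 mm above the table; four black buckets (14.5 mm outer radius, 18.4 mm bore, 5 mm floor, rim 48 mm above the rotor's origin) stand at 28 mm from the axis on its +x, +y, -x and -y
- bucket_seat (a point): the bucket to load, straight across the rotor from the grey-capped tube: the centre of the bucket's inner floor, where the tube's foot must stand, z up. Bucket bore 18.4 mm, rim 43 mm above this point; a seated tube's top stands 90 mm above this point, 10 mm under the guard
- guard_slide (a joint): guard position in m along the machine's y: 0.165 to 0.18 open (at the start), smaller towards shut (the guard moves to the machine's -y). The roller catch clicks somewhere between 0.036 and 0.000: its keeper is adjustable, set differently every time, hidden in the latch housing and not measured. Let go before the click, the guard springs back to about 0.12; once caught it stays
- guard: clear sliding guard, 154 x 170 x 5 mm, blue edges, origin on its underside, 100 mm from its -y edge. Push needed: 1.3 to 4 N (spring, friction); 6 to 11 N over the 10 mm before the click; then it drops and the guard snaps on; 1.5 mm later a rubber buffer gives 6 N per mm, so a push that has reached 14 to 17 N has surely clicked. Over 22 N from the robot is forcing it
- guard_tab (a point): top centre of the orange push tab on the guard, moves with it: an upright plate 70 mm wide (machine x), 8 mm thick (machine y), 40 mm high over the guard's clear plate, whose upper face is 155 mm above the table. Axes as the machine's: push on its +y face towards -y
- reagent: bystander: brown bottle 64 mm diameter, 130 mm high, origin under its foot
- jar: bystander: clear jar with a white lid, 66 mm across, 85 mm high, origin under its foot
- spatula: bystander: lab spatula, 160 mm, lying on the table
- cap_tray: bystander: white open tray 100 x 140 x 25 mm, origin under its centre

How it is judged:
On the way, in this order (a step that is already met when the one before it is completed fails the run):
1. the red-capped tube stands on the floor of the bucket across from the grey-capped one, let go, the guard still open (horizontal distance between tube and bucket_seat below 0.004 m and z of tube in the frame of bucket_seat below 0.005 m and angle between tube's own z axis and vertical below 0.12 rad and contact force between the fingers and tube below 0.2 N and value of joint guard_slide above 0.09 m), for 0.2 s.
2. the guard is pushed shut (horizontal distance between tube and bucket_seat below 0.004 m and z of tube in the frame of bucket_seat below 0.005 m and angle between tube's own z axis and vertical below 0.12 rad and value of joint guard_slide below 0.042 m), for 0.2 s.
At the end, for the whole second after the job is handed in: The red-capped tube stands in the bucket across from the grey-capped one: foot within 4 mm of the bucket's centre, at most 5 mm above its floor, tilted less than 0.12 rad; the guard, let go, is held shut by its catch at a joint value under 0.042 m, and all is at rest (all of step 2 and value of joint guard_slide above -0.012 m and velocity of joint guard_slide between -0.01 and 0.01 m/s and linear speed of tube below 0.02 m/s); the robot touches nothing.
It fails at once if the guard is forced: more than 22 N between robot and guard (contact force between any of the fingers, the arm and guard above 22 N).
It fails at once if another tube is moved by more than 20 mm (distance of any of tube_green, tube_yellow, tube_white from where it was at the start of the episode above 0.02 m).
It fails at once if a loose thing on the bench is moved by more than 30 mm (distance of any of reagent, jar, spatula, cap_tray from where it was at the start of the episode above 0.03 m).
It also fails if it takes over 64 s, if anything falls off the work surface, if the arm or the gripper's body presses on something with over 40 N, if the wrist force passes 120 N, or if a joint passes its speed limit or range.

## Robot

A 6-joint arm with a two-finger parallel gripper is mounted at the origin on the work surface. World frame = base frame: x ahead of the robot, y to its left, z up, the work surface at z = 0. Lengths are in m, angles in rad, forces in N, time in s.
With the tool pointing down it reaches from about 0.35 to 0.85 m from the base axis. Payload 8.1 kg.
Tool frame: the origin (TCP) lies between the finger pads; the fingertips stand 14 mm ahead of it and the grasp point (between the pads) lies 5 mm behind it (robot.tip_reach is the z of the fingertips in the tool frame, in m); z points along the fingers, y is the line along which they close (so a half turn about z gives the same grasp; the last joint's range is limited). The gripper opens to 93 mm and grips with 3 to 60 N. Pads are 15 mm wide; open, the fingers measure 128 mm over their backs; the gripper's body (75 mm by 188 mm) begins 65 mm behind the grasp point.
Start: joints at [1.114, 0.13, 1.488, -0, 1.523, -0.085], TCP at [0.218, 0.559, 0.233] pointing down, gripper open.
Joint ranges: [-2.96, 2.96], [-0.89, 2.26], [0.02, 2.5], [-1.34, 4.48], [0, 2.73], [-2.66, 2.66]. Speed limits (rad/s): [2.39, 2.39, 2.79, 3.14, 3.14, 3.14].

## Interface

Orientations are given as a rotation vector (axis times angle).
In Python, from plant import robot gives the robot as it stands. The module is installed in compiled form; this text tells all that it offers.
- The arm moves only by the shell command python3 -m handwheel 'ROWS' [FORCE]. ROWS is JSON, a list of rows, each a list of 7 numbers: the closure, from -1 (fully open) to 1 (shut), then the shift along the tool's x, y, z each as a share of 100 cm, from -1 to 1, then the turn, a rotation vector about the tool's x, y, z each as a share of 180 degrees, from -1 to 1. In form: [[grip, tx, ty, tz, rx, ry, rz], ...]. A call has 1 to 20 rows; each row is the pose to reach, as a shift and turn from the pose commanded when the call began, along the tool's axes at that moment, turning the shorter way round; what a row does not reach only later rows make up. A row lasts 1/8 s, in which the tool goes at most 62.5 mm and 10.7 degrees, less where a joint would pass 70% of its speed; a pose out of reach is approached as far as the arm can. A call with a number of a shift or a turn outside -1 to 1 is refused whole. A call with a gripper value outside its range is refused whole. The fingers move at their own pace and stop on an object; FORCE is the grip in N (left out, the last holds). Time passes only in rows, so rows that repeat a pose let the fingers close. It gives the time, the measured TCP pose, the force, the opening and the grip force at its end, in the units of the state.
- robot.read_state(): the state, without advancing time (a new reading comes with each control period).
- robot.read_camera(name): name is "scene" or "top" or "wrist"; returns a dict with "frame" (420x560x3 uint8, red, green, blue), "fx", "fy", "cx", "cy" (pixels), "k1" (the pictures are not rectified: a ray, as slopes to the right and down, at radius r is drawn at 1 + k1 r^2 times it, then the intrinsics apply), "rvec" (rotation vector, rad) and "tvec" (3), from world to camera coordinates, as OpenCV has them; the wrist camera has in their place "T_tool_cam" (4x4, takes a point from camera to tool coordinates, whose origin is the TCP and whose axes are the flange's). Camera axes: x right, y down, z forward; pixel columns grow to the right and rows downward; lengths in m; the calibration is good to about 2 mm. A picture is of the moment at which its call begins: read the wrist's pose just before it. There is no depth.
- robot.close_job(): hands the job in; it is judged then, once.
Trained networks look in a picture, given as the dict that the camera call returned (one of the last four; its "shot" number tells which), for a name from the list of things; names that differ only in an ending like _2 or _b are one class to them, and where a whole thing is asked for, a point or a joint stands for the part that bears it (a point fixed in the world has none). Each returns a list of dicts, best first, with "conf" (0 to 1); they miss things now and then, are a little off and sometimes report something else, mostly with a low value. They report only what shows in the picture. A call takes as long as a camera call.
- robot.regions_of(picture, name): "mask" (420x560 bool, what is visible of it) and "rect" ([left, top, right, bottom] in pixels, round what is visible of it).
The state is a dict: "t": time; "q": joint angles; "dq": joint speeds; "joint_torque": joint torques, N m; "tool_pos": TCP position; "orientation": TCP orientation; "force": force on the tool from outside, world axes, zero at the start; "wrist_torque": the same for the moment, N m; "opening": finger opening in m; "gripper_force": force on a finger pad.
Only numpy, scipy, OpenCV 4.12 (cv2) and the standard library are available. Lean on these libraries where they do the work, as an engineer would, in place of code of your own. Each camera call takes 0.05 s, during which the arm holds its last target. There are 200 camera calls.

## Working session

There is one attempt and no reset: what is moved stays moved. The work goes in short steps, Python scripts to look and compute and a shell command to move; the robot and the scene stay as the last step left them, time stands still between calls to the robot, and variables do not carry over. Pictures are saved under pics/ and viewed, at most 10 in all, crops included, and the job is handed in when it is done.

```bash
mkdir -p pics; cat > h.py <<'E'
import numpy as np, cv2
from scipy.spatial.transform import Rotation as R
from plant import robot
def cam(name):
    s=robot.read_state(); p=robot.read_camera(name)
    if 'T_tool_cam' in p:
        T=np.eye(4);T[:3,:3]=R.from_rotvec(s['orientation']).as_matrix();T[:3,3]=s['tool_pos']
        W=T@np.array(p['T_tool_cam'])
    else:
        W=np.eye(4);Rm=R.from_rotvec(np.ravel(p['rvec'])).as_matrix();W[:3,:3]=Rm.T;W[:3,3]=-Rm.T@np.ravel(p['tvec'])
    p['W']=W; return p
def ray(p,u,v):
    d=np.array([(u-p['cx'])/p['fx'],(v-p['cy'])/p['fy']]);a=d.copy()
    for _ in range(20): a=d/(1+p['k1']*(a@a))
    return p['W'][:3,3],p['W'][:3,:3]@np.array([a[0],a[1],1])
def at_z(p,u,v,z):
    o,d=ray(p,u,v); return o+d*(z-o[2])/d[2]
def proj(p,X):
    c=np.linalg.inv(p['W'])@np.append(X,1);a=c[:2]/c[2];a=a*(1+p['k1']*(a@a))
    return a[0]*p['fx']+p['cx'],a[1]*p['fy']+p['cy']
def save(p,n): cv2.imwrite('pics/'+n,p['frame'][:,:,::-1])
E
python3 - <<'E'
from h import *
print(robot.read_state()['tool_pos'],robot.read_state()['orientation'],robot.tip_reach)
for c in ['top','scene']:
    p=cam(c); save(p,c+'0.png'); print(c,p['W'][:3,3].round(3),p['fx'],p['k1'])
    for n in ['tube','tube_green','tube_yellow','tube_white','rack','machine','rotor','guard','guard_tab','reagent','jar','spatula','cap_tray']:
        for r in robot.regions_of(p,n)[:1]:
            ys,xs=np.nonzero(r['mask']); print(n,round(r['conf'],2),np.round(r['rect']),xs.mean().round(1),ys.mean().round(1))
E
```

```text
[0.21772346 0.55849247 0.23156558] [-5.80584856e-01 -3.08699886e+00  2.88976615e-03] 0.014
top [ 0.276 -0.069  1.442] 500.794151154457 -0.043276183367252086
tube_green 0.42 [130. 211. 142. 216.] 135.4 212.5
tube_yellow 0.55 [138. 180. 149. 186.] 141.9 184.6
tube_white 0.25 [138. 139. 162. 166.] 149.9 153.2
rack 0.56 [123. 176. 160. 241.] 141.8 208.6
machine 0.93 [205. 126. 350. 222.] 277.6 173.2
rotor 0.86 [287. 162. 314. 192.] 299.7 178.7
guard 0.62 [206. 134. 275. 192.] 242.1 164.5
guard_tab 0.64 [209. 134. 277. 193.] 242.1 164.5
reagent 0.8 [139. 142. 162. 166.] 149.8 153.3
jar 0.75 [376. 166. 403. 191.] 388.1 178.2
spatula 0.89 [340. 234. 391. 272.] 360.6 249.7
cap_tray 0.93 [399. 204. 454. 243.] 424.2 224.9
scene [1.04  0.16  0.968] 416.2017203718251 -0.06871997512260965
tube 0.58 [445. 246. 459. 259.] 450.9 251.2
tube_green 0.62 [435. 259. 450. 270.] 444.8 264.8
tube_yellow 0.67 [423. 285. 440. 299.] 433.0 291.3
tube_white 0.62 [239. 223. 242. 237.] 238.8 228.6
rack 0.84 [409. 243. 465. 316.] 434.5 282.1
machine 0.69 [187. 173. 358. 329.] 273.0 247.6
rotor 0.67 [233. 222. 269. 246.] 252.2 236.1
guard 0.79 [265. 209. 357. 296.] 312.0 249.4
guard_tab 0.65 [264. 209. 360. 294.] 311.8 249.4
reagent 0.76 [398. 319. 435. 352.] 415.2 334.8
jar 0.87 [152. 196. 182. 233.] 166.1 215.5
spatula 0.73 [209. 156. 236. 181.] 220.8 169.0
cap_tray 0.88 [131. 159. 190. 193.] 160.5 175.7
```

```bash
python3 - <<'E'
import cv2
a=cv2.imread('pics/top0.png')[110:290,110:470];b=cv2.imread('pics/scene0.png')[140:370,110:480]
a=cv2.resize(a,None,fx=2.2,fy=2.2,interpolation=2);b=cv2.resize(b,None,fx=2.1,fy=2.1,interpolation=2)
cv2.imwrite('pics/a.png',a);cv2.imwrite('pics/b.png',b)
E
```

```text
(no output)
```

View pics/a.png

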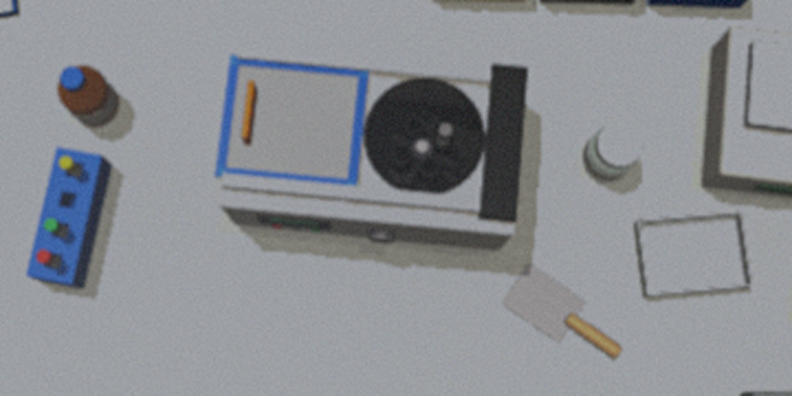

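View pics/b.png

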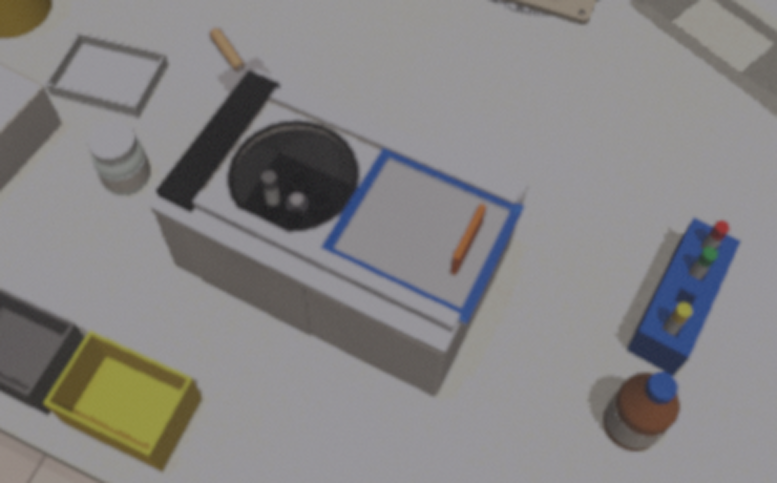

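The top view shows the red cap at about pixel (130,227), at one end of the rack. The grey cap is at about (312,169), with a light hub at (301,176). The guard is open, with its orange tab at about (223,161). Next I compute world positions.

```bash
python3 - <<'E'
from h import *
p=cam('top')
f=lambda x,y:(110+x/2.2,110+y/2.2)
for n,(x,y),z in [('red',(44,257),.105),('green',(51,225),.105),('yellow',(66,162),.105),('hole',(67,200),.06),
 ('grey',(445,129),.14),('hub',(421,146),.10),('well',(425,135),.146),
 ('gTL',(234,58),.155),('gTR',(367,72),.155),('gBR',(356,183),.155),('gBL',(219,174),.155),('tab1',(251,82),.195),('tab2',(247,141),.195),
 ('hTL',(493,66),.162),('hTR',(527,67),.162),('hBR',(516,220),.162),('hBL',(481,217),.162),
 ('rTL',(58,148),.06),('rTR',(108,156),.06),('rBR',(80,287),.06),('rBL',(28,276),.06)]:
    print(n,at_z(p,*f(x,y),z).round(4))
s=cam('scene');g=lambda x,y:(110+x/2.1,140+y/2.1)
for n,(x,y),z in [('red',(721,229),.105),('green',(708,255),.105),('yellow',(684,310),.105),('grey',(268,177),.14),('hub',(297,200),.1),('gA',(387,153),.155),('gB',(328,246),.155),('gC',(466,318),.155),('gD',(521,207),.155),('tab1',(483,206),.195),('tab2',(455,268),.195),
('hA',(252,72),.162),('hB',(279,86),.162),('hC',(192,206),.162),('hD',(160,191),.162)]:
    print('S',n,at_z(s,*g(x,y),z).round(4))
E
```

```text
red [0.4394 0.3379 0.105 ]
green [0.4793 0.3324 0.105 ]
yellow [0.5591 0.3199 0.105 ]
hole [0.519  0.3279 0.06  ]
grey [ 0.6053 -0.1486  0.14  ]
hub [ 0.5927 -0.1213  0.1   ]
well [ 0.5956 -0.1241  0.146 ]
gTL [0.6833 0.1105 0.155 ]
gTR [ 0.67   -0.0519  0.155 ]
gBR [ 0.5323 -0.0427  0.155 ]
gBL [0.5388 0.1211 0.155 ]
tab1 [0.6419 0.0834 0.195 ]
tab2 [0.5707 0.0847 0.195 ]
hTL [ 0.6798 -0.2041  0.162 ]
hTR [ 0.6797 -0.2453  0.162 ]
hBR [ 0.4917 -0.2327  0.162 ]
hBL [ 0.4942 -0.1913  0.162 ]
rTL [0.5867 0.3448 0.06  ]
rTR [0.5779 0.2793 0.06  ]
rBR [0.4082 0.3029 0.06  ]
rBL [0.4202 0.37   0.06  ]
S red [0.4459 0.3389 0.105 ]
S green [0.4848 0.3317 0.105 ]
S yellow [0.5608 0.321  0.105 ]
S grey [ 0.6067 -0.1494  0.14  ]
S hub [ 0.6003 -0.1193  0.1   ]
S gA [ 0.5329 -0.0361  0.155 ]
S gB [ 0.6653 -0.0473  0.155 ]
S gC [0.6834 0.1125 0.155 ]
S gD [0.5397 0.1231 0.155 ]
S tab1 [0.5787 0.0888 0.195 ]
S tab2 [0.6559 0.087  0.195 ]
S hA [ 0.4948 -0.2261  0.162 ]
S hB [ 0.5008 -0.1871  0.162 ]
S hC [ 0.6835 -0.1991  0.162 ]
S hD [ 0.6812 -0.2404  0.162 ]
```

```bash
cat >> h.py <<'E'
def plan(target,yaxis=None):
    """print shift (m) in tool axes and turn share (of 180deg) to reach TCP target, tool straight down, tool y along yaxis (xy)"""
    s=robot.read_state();Rm=R.from_rotvec(s['orientation'])
    sh=Rm.inv().apply(np.array(target)-s['tool_pos'])
    if yaxis is None: yaxis=Rm.as_matrix()[:2,1]
    y=np.append(np.array(yaxis)/np.linalg.norm(yaxis),0)
    if y@Rm.as_matrix()[:,1]<0: y=-y
    z=np.array([0,0,-1.]);T=R.from_matrix(np.c_[np.cross(y,z),y,z])
    print('pos',s['tool_pos'].round(4) if hasattr(s['tool_pos'],'round') else s['tool_pos'],'q6',round(s['q'][5],2),'shift',sh.round(4),'turn',((Rm.inv()*T).as_rotvec()/np.pi).round(4),'t',round(s['t'],2))
    print('now axes',Rm.as_matrix().round(3).tolist())
E
python3 - <<'E'
from h import *
print(robot.read_camera('wrist')['T_tool_cam'])
plan([.46,.30,.25],[.155,.988])
E
```

```text
[[ 8.10834361e-04 -9.55184671e-01 -2.96009439e-01  8.21282709e-02]
 [ 9.99999362e-01  1.00734627e-03 -5.11361643e-04 -4.64630254e-04]
 [ 7.86628807e-04 -2.96008835e-01  9.55184878e-01 -1.52999878e-01]
 [ 0.00000000e+00  0.00000000e+00  0.00000000e+00  1.00000000e+00]]
pos [0.218  0.559  0.2327] q6 -0.09 shift [-0.3196 -0.1534 -0.0173] turn [ 0.     -0.     -0.0688] t 1.55
now axes [[-0.932, 0.363, 0.0], [0.363, 0.932, 0.0], [0.0, 0.0, -1.0]]
```

```bash
python3 -m handwheel '[[-0.3,-0.289,-0.125,0.013,0,0,-0.069],[-0.3,-0.289,-0.125,0.013,0,0,-0.069],[-0.3,-0.289,-0.125,0.013,0,0,-0.069],[-0.3,-0.289,-0.125,0.013,0,0,-0.069],[-0.3,-0.289,-0.125,0.013,0,0,-0.069],[-0.3,-0.289,-0.125,0.013,0,0,-0.069],[-0.3,-0.289,-0.125,0.013,0,0,-0.069],[-0.3,-0.289,-0.125,0.013,0,0,-0.069]]' 20
python3 - <<'E'
from h import *
p=cam('wrist');save(p,'w1.png')
for n in ['tube','tube_green','tube_yellow']:
    for r in robot.regions_of(p,n)[:2]:
        ys,xs=np.nonzero(r['mask']); print(n,r['conf'],np.round(r['rect']),at_z(p,xs.mean(),ys.mean(),.100).round(4))
plan([.442,.338,.088],[.155,.988])
E
```

```text
t: 2.55
tool_pos: [0.4409, 0.3387, 0.2197]
orientation: [-0.241, -3.132, -0.001]
force: [0.7, 0.5, -0.2]
opening: 0.0601
gripper_force: 0.0
tube 0.61 [276. 183. 297. 211.] [0.4356 0.3392 0.1   ]
tube_green 0.63 [275. 217. 293. 257.] [0.4726 0.3337 0.1   ]
tube_green 0.63 [276. 284. 296. 316.] [0.5428 0.3229 0.1   ]
tube_yellow 0.92 [276. 284. 293. 319.] [0.5429 0.3228 0.1   ]
pos [0.441  0.3385 0.2197] q6 -0.86 shift [-0.0011 -0.0004  0.1317] turn [0.     0.     0.0008] t 2.75
now axes [[-0.988, 0.152, 0.0], [0.152, 0.988, 0.0], [-0.0, 0.0, -1.0]]
```

View pics/w1.png

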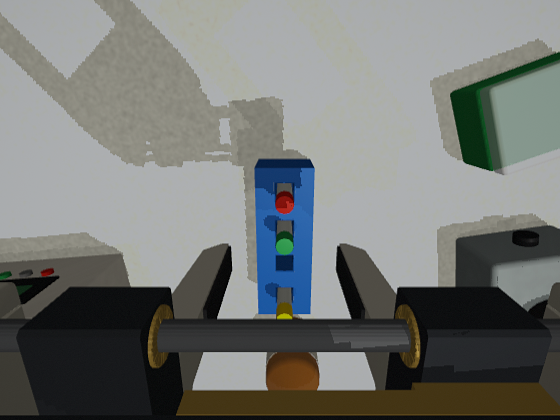

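The wrist view shows the red cap top centred at about (285,203) and the green one at (285,245). The fingers straddle the rack row correctly.

```bash
python3 - <<'E'
from h import *
p=cam('wrist')
hsv=cv2.cvtColor(p['frame'],cv2.COLOR_RGB2HSV)
m=((hsv[...,0]<8)|(hsv[...,0]>172))&(hsv[...,1]>150)
m[:170]=0;m[260:]=0;m[:,:255]=0;m[:,320:]=0
ys,xs=np.nonzero(m);print(xs.mean(),ys.mean(),xs.min(),xs.max(),ys.min(),ys.max())
print(at_z(p,285,203,.105),at_z(p,285,245,.105))
print(proj(p,np.array([.441,.338,.105])))
print([ [round(v) for v in proj(p,np.array([.441+dx,.338,.105]))] for dx in(-.0085,.0085)])
E
```

```text
284.3534743202417 201.76132930513594 276 293 191 212
[0.43917466 0.33936283 0.105     ] [0.47905001 0.3332979  0.105     ]
(np.float64(283.78646107691935), np.float64(205.17852003247302))
[[282, 196], [285, 214]]
```

```bash
python3 -m handwheel '[[-0.3,0.002,0,0.05,0,0,0],[-0.3,0.002,0,0.09,0,0,0],[-0.3,0.002,0,0.12,0,0,0],[-0.3,0.002,0,0.132,0,0,0],[-0.3,0.002,0,0.132,0,0,0],[0.3,0.002,0,0.132,0,0,0],[1,0.002,0,0.132,0,0,0],[1,0.002,0,0.132,0,0,0],[1,0.002,0,0.132,0,0,0],[1,0.002,0,0.132,0,0,0],[1,0.002,0,0.132,0,0,0],[1,0.002,0,0.132,0,0,0]]' 20
```

```text
t: 4.3
tool_pos: [0.4399, 0.3379, 0.0877]
orientation: [0.243, 3.132, -0.0]
force: [0.2, -1.0, 0.5]
opening: 0.0162
gripper_force: 20.0
```

```bash
python3 -m handwheel '[[1,0.002,0,-0.03,0,0,0],[1,0,0,-0.08,0,0,0],[1,0,0,-0.14,0,0,0],[1,0,0,-0.2,0,0,0],[1,-0.02,-0.045,-0.212,0,0,0],[1,-0.17,-0.367,-0.212,0,0,0],[1,-0.17,-0.367,-0.212,0,0,0],[1,-0.17,-0.367,-0.212,0,0,0],[1,-0.17,-0.367,-0.212,0,0,0],[1,-0.17,-0.367,-0.212,0,0,0],[1,-0.17,-0.367,-0.212,0,0,0],[1,-0.17,-0.367,-0.212,0,0,0],[1,-0.17,-0.367,-0.212,0,0,0],[1,-0.17,-0.367,-0.212,0,0,0]]'
python3 - <<'E'
from h import *
p=cam('wrist');save(p,'w2.png')
for n in ['tube','tube_white','rotor']:
    for r in robot.regions_of(p,n)[:2]:
        ys,xs=np.nonzero(r['mask']); print(n,r['conf'],np.round(r['rect']),at_z(p,xs.mean(),ys.mean(),.14).round(4))
plan([.581,-.098,.3],[.155,.988])
for k in range(4):
  a=np.deg2rad(-64+90*k); print(proj(p,np.array([.5934+.028*np.cos(a),-.1235+.028*np.sin(a),.093])))
E
```

```text
t: 6.05
tool_pos: [0.551, -0.0497, 0.2997]
orientation: [0.241, 3.132, 0.0]
force: [-0.7, -0.6, -0.4]
opening: 0.016
gripper_force: 20.0
tube 0.83 [268. 215. 307. 299.] [ 0.6282 -0.062   0.14  ]
tube_white 0.94 [191. 231. 217. 259.] [ 0.5958 -0.1434  0.14  ]
tube_white 0.51 [ 15. 216. 101. 280.] [ 0.5749 -0.3002  0.14  ]
rotor 0.77 [196. 181. 271. 254.] [ 0.57   -0.1079  0.14  ]
pos [ 0.5511 -0.0501  0.2998] q6 -1.6 shift [-0.0369 -0.0428 -0.0002] turn [0.     0.0001 0.0006] t 6.25
now axes [[-0.988, 0.153, 0.0], [0.153, 0.988, -0.0], [-0.0, 0.0, -1.0]]
(np.float64(211.200891598601), np.float64(236.91096032641693))
(np.float64(243.1929998725297), np.float64(242.21342288788125))
(np.float64(247.85561427621755), np.float64(212.20870517882454))
(np.float64(214.9098967765995), np.float64(206.57979365584484))
```

View pics/w2.png

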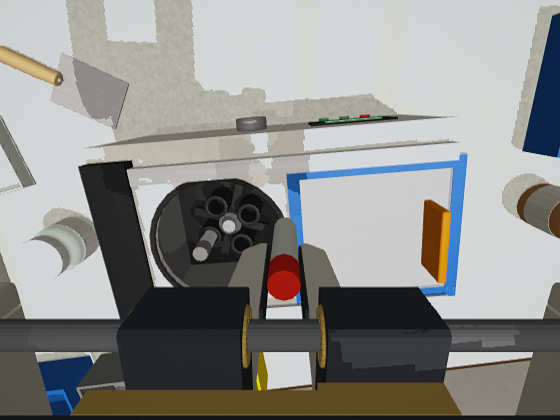

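The wrist view shows the red tube held upright in the fingers. The grey tube is in the lower-left bucket (cap at 199,254), and the bucket straight across has its rim at about (248,212), close to my prediction of (248,212). I'll zoom in to refine it.

```bash
python3 - <<'E'
import cv2
a=cv2.imread('pics/w2.png')[170:280,150:290]
cv2.imwrite('pics/w2z.png',cv2.resize(cv2.convertScaleAbs(a,alpha=1.6,beta=20),None,fx=5.4,fy=5.4,interpolation=2))
E
```

```text
(no output)
```

View pics/w2z.png

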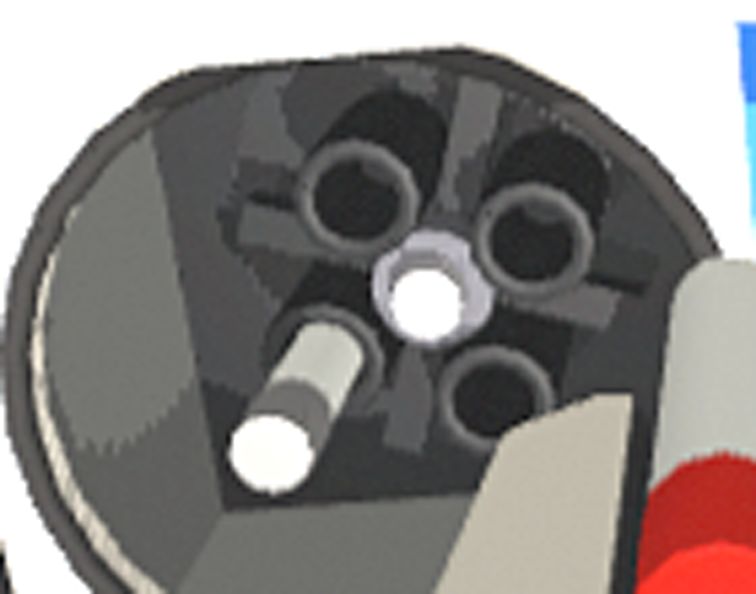

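The zoom shows the target bucket rim centred at (534,240), which is full-frame (248.9,214.4). The other three rims are at (216.3,206.7), (242,243.7) and about (210.6,236.7).

```bash
python3 - <<'E'
from h import *
p=cam('wrist')
q=[at_z(p,*c,.093) for c in [(248.9,214.4),(216.3,206.7),(210.6,236.7),(242,243.7)]]
for x in q: print(x.round(4))
c=(q[1]+q[3])/2; print('axis',c, np.mean(q,0)); print([np.round(np.hypot(*(x-c)[:2]),4) for x in q])
s=[robot.read_camera('top') and robot.read_state()['tool_pos'] for _ in range(4)]
print(np.mean(s,0),np.std(s,0))
hsv=cv2.cvtColor(p['frame'],cv2.COLOR_RGB2HSV)
m=((hsv[...,0]<8)|(hsv[...,0]>172))&(hsv[...,1]>150)&(hsv[...,2]>220)
m[:240]=0;m[320:]=0;m[:,:255]=0;m[:,320:]=0
ys,xs=np.nonzero(m);print(xs.min(),xs.max(),ys.min(),ys.max());print(at_z(p,(xs.min()+xs.max())/2,(ys.min()+ys.max())/2,.3168))
t=q[0];plan([t[0],t[1],.3],[.155,.988])
E
```

```text
[ 0.5842 -0.0981  0.093 ]
[ 0.5688 -0.1346  0.093 ]
[ 0.6055 -0.1498  0.093 ]
[ 0.6205 -0.1135  0.093 ]
axis [ 0.59462425 -0.12406947  0.093     ] [ 0.594723   -0.12399764  0.093     ]
[np.float64(0.028), np.float64(0.0279), np.float64(0.0279), np.float64(0.0279)]
[ 0.55110675 -0.0506129   0.29972154] [1.18141609e-05 1.35832377e-04 2.69388520e-05]Traceback (most recent call last):
  File "<stdin>", line 11, in <module>
    return umr_minimum(a, axis, None, out, keepdims, initial, where)
ValueError: zero-size array to reduction operation minimum which has no identity
```

```bash
python3 - <<'E'
from h import *
p=cam('wrist')
f=p['frame'].astype(int); m=(f[...,0]>90)&(f[...,1]<80)&(f[...,2]<80)
m[:240]=0;m[320:]=0;m[:,:255]=0;m[:,320:]=0
for y in range(250,304,4):
    x=np.nonzero(m[y])[0]; print(y,(x.min(),x.max(),f[y,285].tolist()) if len(x) else None)
plan([.5841,-.0981,.3],[.155,.988])
for r in(.0085,):
  print([np.round(proj(p,np.array([.5511+dx,-.0504+dy,.3168]))) for dx,dy in[(0,0),(r,0),(-r,0),(0,r),(0,-r)]])
E
```

```text
250 None
254 (np.int64(280), np.int64(288), [105, 52, 48])
258 (np.int64(273), np.int64(294), [102, 16, 10])
262 (np.int64(270), np.int64(297), [104, 15, 9])
266 (np.int64(270), np.int64(298), [104, 15, 10])
270 (np.int64(269), np.int64(298), [114, 16, 10])
274 (np.int64(268), np.int64(299), [165, 25, 15])
278 (np.int64(268), np.int64(299), [164, 25, 18])
282 (np.int64(267), np.int64(299), [164, 21, 11])
286 (np.int64(267), np.int64(300), [164, 23, 14])
290 (np.int64(268), np.int64(299), [163, 22, 15])
294 (np.int64(271), np.int64(296), [162, 20, 11])
298 (np.int64(276), np.int64(291), [162, 22, 12])
302 None
pos [ 0.5511 -0.0509  0.2996] q6 -1.6 shift [-0.0399 -0.0416 -0.0004] turn [-0.     -0.      0.0002] t 6.55
now axes [[-0.988, 0.154, -0.0], [0.154, 0.988, -0.0], [0.0, -0.0, -1.0]]
[array([286., 285.]), array([288., 300.]), array([283., 269.]), array([303., 282.]), array([268., 287.])]
```

```bash
python3 -m handwheel '[[1,-0.02,-0.02,0,0,0,0],[1,-0.04,-0.041,0,0,0,0],[1,-0.04,-0.041,0.05,0,0,0],[1,-0.04,-0.041,0.1,0,0,0],[1,-0.04,-0.041,0.125,0,0,0],[1,-0.04,-0.041,0.125,0,0,0]]'
python3 -m handwheel '[[1,0,0,0.005,0,0,0],[1,0,0,0.01,0,0,0],[1,0,0,0.015,0,0,0],[1,0,0,0.015,0,0,0]]'
```

```text
t: 7.3
tool_pos: [0.5825, -0.0973, 0.1718]
orientation: [-0.243, -3.127, -0.001]
force: [-0.4, 0.6, -0.3]
opening: 0.0163
gripper_force: 20.0
t: 7.8
tool_pos: [0.5839, -0.0977, 0.1592]
orientation: [-0.243, -3.131, 0.0]
force: [-1.8, -0.6, -0.5]
opening: 0.0168
gripper_force: 20.0
```

```bash
python3 -m handwheel '[[1,0,0,0.006,0,0,0],[1,0,0,0.012,0,0,0],[1,0,0,0.018,0,0,0],[1,0,0,0.024,0,0,0],[1,0,0,0.029,0,0,0],[1,0,0,0.034,0,0,0],[1,0,0,0.034,0,0,0]]'
python3 -c "
from h import *
plan([.5841,-.0981,.123])"
```

```text
t: 8.68
tool_pos: [0.584, -0.0976, 0.125]
orientation: [-0.243, -3.131, -0.0]
force: [-1.1, -0.9, -1.0]
opening: 0.0166
gripper_force: 20.0
pos [ 0.584  -0.0976  0.125 ] q6 -1.67 shift [-0.0002 -0.0005  0.002 ] turn [ 0.     -0.0003  0.    ] t 8.68
now axes [[-0.988, 0.154, -0.001], [0.154, 0.988, 0.0], [0.001, 0.0, -1.0]]
```

```bash
python3 -m handwheel '[[1,0,0,0.0015,0,0,0],[1,0,0,0.0015,0,0,0],[0.4,0,0,0.0015,0,0,0],[0.4,0,0,0.0015,0,0,0],[0.4,0,0,0.0015,0,0,0],[0.4,0,0,-0.02,0,0,0],[0.4,0,0,-0.06,0,0,0],[0.4,0,0,-0.12,0,0,0],[0.4,0.02,0.04,-0.175,0,0,0],[0.4,0.02,0.04,-0.175,0,0,0]]'
python3 - <<'E'
from h import *
p=cam('wrist');save(p,'w3.png')
for n in ['tube','tube_white','guard_tab']:
    for r in robot.regions_of(p,n)[:1]:
        ys,xs=np.nonzero(r['mask']); print(n,r['conf'],np.round(r['rect']))
print('pred',proj(p,np.array([.5841,-.0981,.14])))
plan([.58,-.05,.3])
E
```

```text
t: 9.93
tool_pos: [0.5724, -0.0537, 0.3063]
orientation: [0.24, 3.124, -0.0]
force: [0.1, -0.4, -1.0]
opening: 0.0279
gripper_force: 0.0
tube 0.8 [236. 187. 259. 211.]
tube_white 0.84 [194. 209. 218. 239.]
guard_tab 0.79 [287. 124. 472. 283.]
pred (np.float64(244.33737763845394), np.float64(205.970729449966))
pos [ 0.5702 -0.0553  0.2988] q6 -1.6 shift [-0.0088  0.0067 -0.0012] turn [-0.0001 -0.0007 -0.    ] t 10.12
now axes [[-0.988, 0.154, -0.002], [0.154, 0.988, 0.0], [0.002, -0.0, -1.0]]
```

View pics/w3.png

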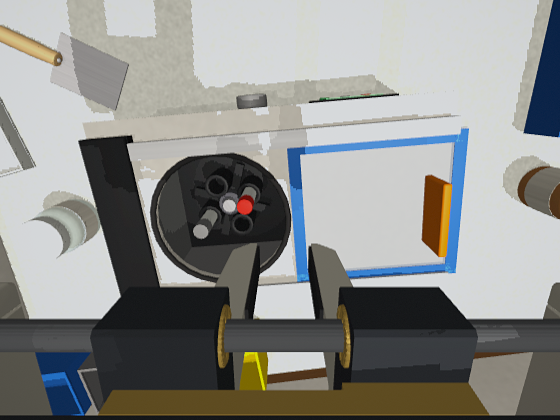

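The red tube is seated in the bucket opposite the grey one: its cap is at (244,206), where I predicted. The tab is at about (440,217). Next I turn the closed fingers 85° and go behind the tab.

```bash
python3 - <<'E'
from h import *
p=cam('wrist')
for n,c,z in [('tabtop far',(427,178),.195),('tabtop near',(421,249),.195),('gTL',(290,150),.155),('gTR',(466,130),.155),('gBR',(455,272),.155),('gBL',(299,281),.155),('h1',(131,137),.162),('h2',(81,143),.162)]: print(n,at_z(p,*c,z).round(4))
plan([.609,.135,.26],[.998,-.067])
E
```

```text
tabtop far [0.5616 0.0652 0.195 ]
tabtop near [0.6254 0.0585 0.195 ]
gTL [ 0.5266 -0.0432  0.155 ]
gTR [0.5333 0.1182 0.155 ]
gBR [0.6785 0.1088 0.155 ]
gBL [ 0.6641 -0.0541  0.155 ]
h1 [ 0.4923 -0.1827  0.162 ]
h2 [ 0.4905 -0.2289  0.162 ]
pos [ 0.57   -0.0555  0.2983] q6 -1.6 shift [-0.0092  0.1942  0.0382] turn [-0.0008 -0.0008  0.4719] t 10.18
now axes [[-0.988, 0.155, -0.003], [0.155, 0.988, 0.0], [0.003, -0.0, -1.0]]
```

```bash
python3 -m handwheel '[[1,-0.009,0.194,0.02,0,0,0.472],[1,-0.009,0.194,0.038,0,0,0.472],[1,-0.009,0.194,0.038,0,0,0.472],[1,-0.009,0.194,0.038,0,0,0.472],[1,-0.009,0.194,0.038,0,0,0.472],[1,-0.009,0.194,0.038,0,0,0.472],[1,-0.009,0.194,0.038,0,0,0.472],[1,-0.009,0.194,0.038,0,0,0.472],[1,-0.009,0.194,0.038,0,0,0.472],[1,-0.009,0.194,0.038,0,0,0.472]]' 20
python3 - <<'E'
from h import *
p=cam('wrist');save(p,'w4.png')
plan([.609,.125,.184],[.998,-.067])
yx=np.array([.067,.998]);
print('tab pred',[np.round(proj(p,np.array([.606+a,.085+b,.195]))) for a in(-.035,.035) for b in(-.004,.004)])
print('tip',proj(p,np.array(robot.read_state()['tool_pos'])-[0,0,.014]))
E
```

```text
t: 11.42
tool_pos: [0.6093, 0.1348, 0.2613]
orientation: [-2.29, -2.149, 0.003]
force: [0.7, 0.7, 1.0]
opening: 0.0005
gripper_force: 0.0
pos [0.6094 0.1349 0.2617] q6 0.2 shift [-0.0099  0.0004  0.0777] turn [-0.0004  0.0001  0.001 ] t 11.47
now axes [[0.064, 0.998, -0.001], [0.998, -0.064, -0.0], [-0.0, -0.001, -1.0]]
tab pred [array([239., 290.]), array([238., 281.]), array([328., 286.]), array([327., 277.])]
tip (np.float64(282.89528447773296), np.float64(255.71649723049114))
```

View pics/w4.png

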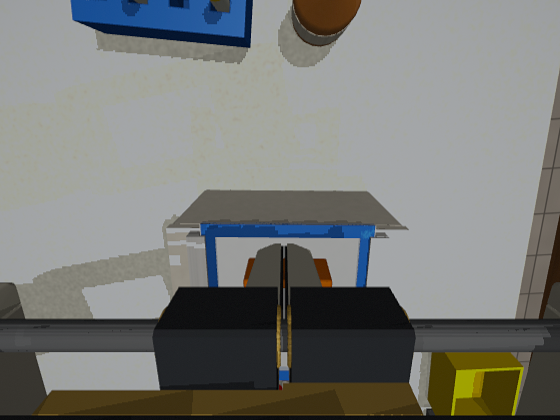

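The wrist view shows the closed fingers in line with the tab (tab at columns 243–331, rows 260–287). The guard's rear edge is at row 224.

```bash
python3 - <<'E'
from h import *
p=cam('wrist')
f=p['frame'].astype(int);m=(f[...,0]>120)&(f[...,1]<120)&(f[...,2]<60)
for y in range(252,292,3):
  x=np.nonzero(m[y,230:345])[0]+230; print(y,(x.min(),x.max()) if len(x) else None, f[y,250].tolist(),f[y,325].tolist())
for v in (224,260): print(at_z(p,285,v,.155))
for v in (280,287): print(at_z(p,285,v,.195))
E
```

```text
252 None [156, 157, 155] [156, 156, 155]
255 None [156, 157, 156] [155, 156, 155]
258 None [93, 62, 45] [131, 122, 116]
261 None [81, 36, 2] [75, 29, 0]
264 None [81, 37, 3] [82, 36, 0]
267 None [81, 36, 0] [84, 38, 5]
270 None [83, 34, 0] [83, 38, 1]
273 None [68, 64, 57] [83, 37, 1]
276 None [72, 71, 63] [84, 39, 5]
279 None [72, 70, 63] [97, 43, 0]
282 (np.int64(244), np.int64(331)) [72, 70, 63] [152, 78, 5]
285 (np.int64(244), np.int64(331)) [74, 72, 65] [153, 76, 0]
288 None [13, 15, 17] [8, 13, 15]
291 None [14, 13, 14] [16, 17, 17]
[0.61004459 0.119616   0.155     ]
[0.60789303 0.08488594 0.155     ]
[0.60796097 0.08792022 0.195     ]
[0.60757528 0.08169449 0.195     ]
```

```bash
python3 -m handwheel '[[1,-0.01,0.002,0.05,0,0,0],[1,-0.01,0.002,0.077,0,0,0],[1,-0.01,0.002,0.077,0,0,0],[1,-0.02,0.002,0.077,0,0,0],[1,-0.03,0.002,0.077,0,0,0],[1,-0.035,0.002,0.077,0,0,0],[1,-0.04,0.002,0.077,0,0,0],[1,-0.045,0.002,0.077,0,0,0],[1,-0.05,0.002,0.077,0,0,0],[1,-0.055,0.002,0.077,0,0,0],[1,-0.055,0.002,0.077,0,0,0]]'
```

```text
t: 12.9
tool_pos: [0.6077, 0.0797, 0.1855]
orientation: [-2.295, -2.145, 0.001]
force: [0.8, -0.7, -0.4]
opening: 0.0005
gripper_force: 0.0
```

```bash
python3 -m handwheel '[[1,-0.007,0,0,0,0,0],[1,-0.014,0,0,0,0,0],[1,-0.021,0,0,0,0,0],[1,-0.028,0,0,0,0,0],[1,-0.034,0,0,0,0,0],[1,-0.04,0,0,0,0,0]]'
python3 - <<'E'
from h import *
p=cam('wrist')
f=p['frame'].astype(int);m=(f[...,0]>70)&(f[...,1]<90)&(f[...,2]<20)
ys,xs=np.nonzero(m[200:300,200:360]);print(ys.min()+200,ys.max()+200,xs.min()+200,xs.max()+200)
print(robot.read_state()['tool_pos'],robot.read_state()['force'])
v=ys.min()+200
print(at_z(p,285,v,.155))
E
```

```text
t: 13.65
tool_pos: [0.6051, 0.0399, 0.1855]
orientation: [-2.295, -2.145, 0.0]
force: [-0.8, 3.5, -0.7]
opening: 0.0008
gripper_force: 1.1
261 299 223 347
[0.60509851 0.03917679 0.18551425] [-0.47388056  1.54052769  0.09791958]
[0.6056956 0.0279694 0.155    ]
```

```bash
python3 -m handwheel '[[1,-0.007,0,0,0,0,0],[1,-0.014,0,0,0,0,0],[1,-0.021,0,0,0,0,0],[1,-0.028,0,0,0,0,0],[1,-0.034,0,0,0,0,0],[1,-0.04,0,0,0,0,0],[1,-0.045,0,0,0,0,0],[1,-0.048,0,0,0,0,0],[1,-0.05,0,0,0,0,0]]'
python3 -m handwheel '[[1,-0.002,0,0,0,0,0],[1,-0.004,0,0,0,0,0],[1,-0.006,0,0,0,0,0],[1,-0.008,0,0,0,0,0]]'
python3 -m handwheel '[[1,-0.002,0,0,0,0,0],[1,-0.004,0,0,0,0,0],[1,-0.005,0,0,0,0,0],[1,-0.006,0,0,0,0,0]]'
```

```text
t: 14.82
tool_pos: [0.6018, -0.0097, 0.1856]
orientation: [-2.295, -2.146, 0.0]
force: [-2.1, 3.8, -0.6]
opening: 0.0004
gripper_force: 1.4
t: 15.32
tool_pos: [0.6013, -0.0176, 0.1856]
orientation: [-2.295, -2.146, 0.0]
force: [-2.2, 2.4, -1.4]
opening: 0.0005
gripper_force: 1.5
t: 15.82
tool_pos: [0.6009, -0.0236, 0.1856]
orientation: [-2.295, -2.146, -0.0]
force: [-1.5, 3.5, -1.3]
opening: 0.0006
gripper_force: 1.5
```

```bash
python3 -m handwheel '[[1,-0.002,0,0,0,0,0],[1,-0.004,0,0,0,0,0],[1,-0.006,0,0,0,0,0],[1,-0.007,0,0,0,0,0]]'
```

```text
t: 16.32
tool_pos: [0.6004, -0.0307, 0.1857]
orientation: [2.295, 2.146, -0.0]
force: [-1.1, 2.3, -0.6]
opening: 0.0005
gripper_force: 1.6
```

```bash
python3 -m handwheel '[[1,-0.002,0,0,0,0,0],[1,-0.004,0,0,0,0,0],[1,-0.006,0,0,0,0,0],[1,-0.007,0,0,0,0,0]]'
```

```text
t: 16.82
tool_pos: [0.6, -0.0377, 0.1857]
orientation: [2.295, 2.146, 0.0]
force: [-1.8, 3.2, -0.2]
opening: 0.0006
gripper_force: 1.6
```

```bash
python3 -m handwheel '[[1,-0.002,0,0,0,0,0],[1,-0.004,0,0,0,0,0],[1,-0.006,0,0,0,0,0],[1,-0.007,0,0,0,0,0]]'
```

```text
t: 17.32
tool_pos: [0.5995, -0.0447, 0.1856]
orientation: [-2.295, -2.146, 0.0]
force: [-2.7, 3.8, -0.0]
opening: 0.0006
gripper_force: 1.7
```

```bash
python3 -m handwheel '[[1,-0.002,0,0,0,0,0],[1,-0.004,0,0,0,0,0],[1,-0.005,0,0,0,0,0],[1,-0.006,0,0,0,0,0]]'
```

```text
t: 17.82
tool_pos: [0.5991, -0.0506, 0.1857]
orientation: [2.295, 2.146, 0.0]
force: [-2.1, 4.2, -0.4]
opening: 0.0007
gripper_force: 1.8
```

```bash
python3 -m handwheel '[[1,-0.001,0,0,0,0,0],[1,-0.002,0,0,0,0,0],[1,-0.003,0,0,0,0,0],[1,-0.004,0,0,0,0,0]]'
```

```text
t: 18.32
tool_pos: [0.5988, -0.0545, 0.1856]
orientation: [-2.295, -2.146, 0.0]
force: [-2.6, 3.6, 0.7]
opening: 0.0007
gripper_force: 1.8
```

```bash
python3 -m handwheel '[[1,-0.001,0,0,0,0,0],[1,-0.002,0,0,0,0,0],[1,-0.003,0,0,0,0,0],[1,-0.004,0,0,0,0,0]]'
```

```text
t: 18.82
tool_pos: [0.5986, -0.0573, 0.1857]
orientation: [-2.293, -2.145, -0.002]
force: [-2.5, 8.5, 0.3]
opening: 0.0008
gripper_force: 4.2
```

```bash
python3 -m handwheel '[[1,-0.001,0,0,0,0,0],[1,-0.002,0,0,0,0,0],[1,-0.003,0,0,0,0,0]]'
```

```text
t: 19.2
tool_pos: [0.5983, -0.0612, 0.1856]
orientation: [-2.294, -2.146, -0.0]
force: [-2.2, 4.6, -0.4]
opening: 0.0003
gripper_force: 2.2
```

```bash
python3 -m handwheel '[[1,-0.001,0,0,0,0,0],[1,-0.002,0,0,0,0,0]]'
```

```text
t: 19.45
tool_pos: [0.5983, -0.0637, 0.1857]
orientation: [2.294, 2.145, 0.0]
force: [-1.3, 2.9, -0.6]
opening: 0.0005
gripper_force: 1.3
```

```bash
python3 -m handwheel '[[1,-0.001,0,0,0,0,0],[1,-0.002,0,0,0,0,0],[1,-0.003,0,0,0,0,0]]'
```

```text
t: 19.82
tool_pos: [0.5984, -0.067, 0.186]
orientation: [2.294, 2.145, 0.0]
force: [-0.5, 2.3, -0.1]
opening: 0.0003
gripper_force: 0.8
```

```bash
python3 -m handwheel '[[1,-0.001,0,0,0,0,0],[1,-0.002,0,0,0,0,0],[1,-0.003,0,0,0,0,0]]'
```

```text
t: 20.2
tool_pos: [0.5982, -0.0691, 0.186]
orientation: [2.294, 2.146, 0.001]
force: [1.7, 5.6, 1.6]
opening: 0.0004
gripper_force: 2.6
```

```bash
python3 -m handwheel '[[1,-0.001,0,0,0,0,0],[1,-0.002,0,0,0,0,0]]'
```

```text
t: 20.45
tool_pos: [0.5981, -0.0702, 0.186]
orientation: [-2.293, -2.146, -0.003]
force: [2.1, 10.0, 1.7]
opening: 0.0007
gripper_force: 5.0
```

```bash
python3 -m handwheel '[[1,-0.001,0,0,0,0,0],[1,-0.001,0,0,0,0,0]]'
```

```text
t: 20.7
tool_pos: [0.5981, -0.0707, 0.186]
orientation: [-2.293, -2.146, -0.004]
force: [2.2, 10.5, 2.2]
opening: 0.0003
gripper_force: 5.3
```

```bash
python3 -m handwheel '[[1,-0.001,0,0,0,0,0],[1,-0.001,0,0,0,0,0]]'
```

```text
t: 20.95
tool_pos: [0.598, -0.0711, 0.186]
orientation: [-2.292, -2.146, -0.005]
force: [3.0, 12.5, 3.1]
opening: 0.0007
gripper_force: 6.4
```

```bash
python3 -m handwheel '[[1,-0.001,0,0,0,0,0],[1,-0.001,0,0,0,0,0]]'
```

```text
t: 21.2
tool_pos: [0.598, -0.0715, 0.186]
orientation: [-2.291, -2.146, -0.006]
force: [1.9, 14.4, 2.0]
opening: 0.0005
gripper_force: 7.5
```

```bash
python3 -m handwheel '[[1,-0.0006,0,0,0,0,0],[1,-0.0006,0,0,0,0,0]]'
```

```text
t: 21.45
tool_pos: [0.598, -0.0717, 0.186]
orientation: [-2.291, -2.146, -0.006]
force: [2.3, 16.4, 2.8]
opening: 0.0003
gripper_force: 8.3
```

```bash
python3 -m handwheel '[[1,0.005,0,0,0,0,0],[1,0.01,0,0,0,0,0],[1,0.02,0,0,0,0,0],[1,0.03,0,-0.02,0,0,0],[1,0.04,0,-0.06,0,0,0],[1,0.05,0,-0.1,0,0,0],[1,0.05,0,-0.1,0,0,0]]'
python3 - <<'E'
from h import *
p=cam('wrist');save(p,'w5.png')
t=cam('top');s=cam('scene')
a=t['frame'][110:290,110:470];b=s['frame'][140:370,110:480]
a=cv2.resize(a,(560,280));b=cv2.resize(b,(560,300))
cv2.imwrite('pics/end.png',np.vstack([a,b])[:,:,::-1])
print(robot.read_state()['tool_pos'],robot.read_state()['force'])
E
```

```text
t: 22.32
tool_pos: [0.603, -0.0244, 0.2922]
orientation: [2.288, 2.142, 0.009]
force: [-0.4, -0.2, -0.8]
opening: 0.0003
gripper_force: 0.0
[ 0.60059997 -0.02504524  0.28557843] [-0.1871994   0.17165043  0.26051779]
```

View pics/end.png

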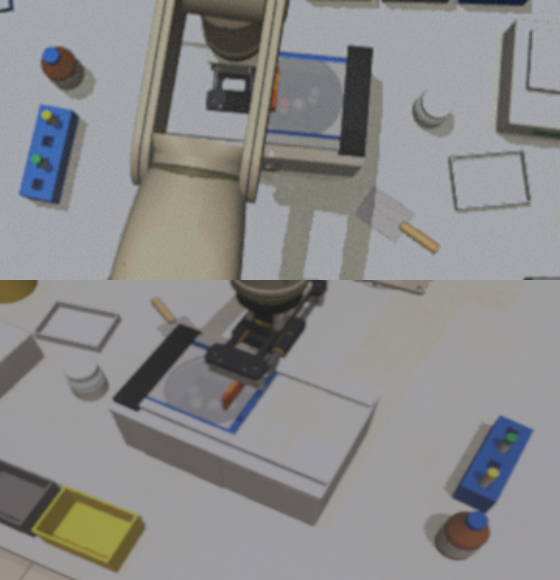

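View pics/w5.png

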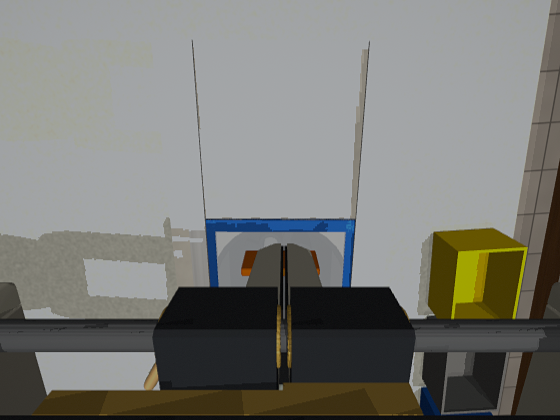

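The guard is shut over the well and stays there after release: its rear edge is at row 219 in the wrist view, and the gripper is clear of it. The other things look unmoved. I'll confirm the position and hand in.

```bash
python3 -m handwheel '[[1,0,0,-0.03,0,0,0],[1,0,0,-0.03,0,0,0],[1,0,0,-0.03,0,0,0],[1,0,0,-0.03,0,0,0]]'
python3 - <<'E'
from h import *
p=cam('wrist');f=p['frame'].astype(int);c=f[150:300,225]
v=150+np.nonzero((c[:,2]>120)&(c[:,0]<60))[0].min()
e=at_z(p,225,v,.155);print(v,e,'slide ~',.1725-(.1196-e[1]))
if .1725-(.1196-e[1])<.042: print(robot.close_job())
E
```

```text
t: 22.98
tool_pos: [0.6002, -0.0252, 0.3138]
orientation: [-2.293, -2.144, 0.003]
force: [-0.5, -0.2, -0.6]
opening: 0.0001
gripper_force: 0.0
212 [ 0.53825865 -0.04252611  0.155     ] slide ~ 0.010373894195172872
the job is handed in; nothing more can be done
None
```

The job is handed in, with no verdict returned: the red-capped tube is seated across from the grey-capped one, and the guard is caught shut (slide about 0.010 m, highest force read 16.4 N) and let go.

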